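Seat the nozzle holder that stands proud in its block

TASK

One of the two nozzle holders in the aluminium bench block is standing proud, because its square foot lies across its square seat. Press on it and turn it until it drops fully home in that same bay, without lifting it out, then let go. Leave the other holder as it is.

Things in the scene. Friction and masses are not known exactly. Their poses are not given: they have to be found in the camera images.
- block: Fixed aluminium block, 84 (x) x 256 (y) x 36 (z) mm, origin at the centre of its underside. Three equal bays at its y = +80, 0, -80 mm: a round counterbore 56 mm across, 16 mm deep, and centred below it a square seat 42 x 42 mm, 14 mm deep, sides parallel to the block's x and y. Two bays (which varies) hold a holder, one is empty.
- holder_a: Steel holder, proud: origin (centre of underside) 20 mm over the block's underside, foot on the seat's ledge, turned 25 to 45 degrees off the seat. 0.22 kg, 62 mm tall; from below: square foot 36 mm wide, 12 high; round barrel 51 across, 16 high; square head 24 wide, 34 high, to grip. Foot and head sides lie along its x, y. Fits at any quarter turn; home is 12 mm lower, barrel top flush.
- holder_b: A second, identical loose holder in another bay of the block, already home: origin 8 mm above the block's underside, top of the barrel flush with the block's top face. Not to be disturbed.
There are look-alikes about, which are no part of the job. Leave any blue or red look-alike of the holder_a alone.

How it is judged (in metres and radians):
At the end, for the whole second after the job is handed in: holder_a is home in the bay where it stood: its origin less than 11 mm above the block's underside (home is 8 mm) and within 20 mm of where it started, upright within 6 degrees, square to the seat within 12 degrees, at rest; holder_b is within 10 mm of where it was (z of holder_a in the frame of block below 0.011 m and angle between holder_a's own z axis and vertical below 0.1 rad and distance of holder_a from where it was at the start of the episode below 0.02 m and (angle between the x axis of holder_a and the x axis of block, either way round below 0.21 rad or angle between the x axis of holder_a and the y axis of block, either way round below 0.21 rad) and linear speed of holder_a below 0.02 m/s and distance of holder_b from where it was at the start of the episode below 0.01 m); the robot touches nothing.
It fails at once if holder_a is lifted out of its bay (its foot above the block's top face) (z of holder_a in the frame of block above 0.036 m).
It fails at once if holder_b is moved by more than 10 mm (distance of holder_b from where it was at the start of the episode above 0.01 m).
It also fails if it takes over 32 s, if anything falls off the work surface, if the arm or the gripper's body presses on something with over 40 N, if the wrist force passes 120 N, or if a joint passes its speed limit or range.

ROBOT

A 6-joint arm with a two-finger parallel gripper is mounted at the origin on a cart in front of the work surface, level with it; the furniture and walls round the work are solid. World frame = base frame: x ahead of the robot, y to its left, z up, the work surface at z = 0. Lengths are in mm, angles in rad, forces in N, time in s.
With the tool pointing down it reaches from about 300 to 775 mm from the base axis. Payload 14.6 kg.
Tool frame: the origin (TCP) lies on the centre line of the jaws, within the pads' length; the fingertips stand 11 mm ahead of it and the grasp point (between the pads) lies 8 mm behind it; x points along the fingers, y is the direction in which the jaws open and shut, and the axes are right-handed (so a half turn about x gives the same grasp; the last joint's range is limited). The gripper opens to 94 mm and grips with 3 to 60 N. Pads are 16 mm wide; open, the fingers measure 119 mm over their backs; the gripper's body (75 mm by 177 mm) begins 78 mm behind the grasp point.
Start: joints at [1.127, 0.3, 1.521, -0, 1.321, -0.067], TCP at [202.367, 511.407, 216.446] pointing down, gripper open.
Joint ranges: [-3.03, 3.03], [-0.79, 2.21], [0.23, 2.52], [-1.04, 4.18], [0, 3.07], [-2.55, 2.55]. Speed limits (rad/s): [2.22, 2.22, 2.57, 3.14, 3.14, 3.14].

INTERFACE

Orientations are given as [roll, pitch, yaw] about the fixed x, y, z axes, in that order (R = Rz(yaw) Ry(pitch) Rx(roll)).
In Python, from cell import manip gives the robot as it stands.
- The arm moves only by the shell command python3 -m handwheel 'ROWS' [OPENING] [FORCE]. ROWS is JSON, a list of rows, each a list of 2 entries, a list of its own where there are three numbers: the shift along the tool's x, y, z in mm, then the turn about the tool's x in rad. In form: [[[x, y, z], spin], ...]. A call has exactly 10 rows; each row shifts and turns the commanded pose from where the row before left it, along the tool's axes as they then stand; what a row does not reach is not made up. A row lasts 1/8 s, in which the tool goes at most 62.5 mm and 10.7 degrees, less where a joint would pass 70% of its speed; a pose out of reach is approached as far as the arm can. A call with a gripper value outside its range is refused whole. OPENING is the closure in counts, from 0 (fully open) to 255 (shut), set as the call begins (- or left out, the last holds). The fingers move at their own pace and stop on an object; FORCE is the grip in N (left out, the last holds). Time passes only in rows, so rows that do not move let the fingers close, or fill a call up. It gives the time, the measured TCP pose, the force and the opening at its end, in the units of the state.
- manip.read_state(): the state, without advancing time (a new reading comes with each control period).
- manip.camera(name): name is "scene" or "top" or "wrist"; returns a dict with "pixels" (400x640x3 uint8, red, green, blue), "z_map" (400x640 float32, mm along the optical axis (not along the pixel's ray), 0 where there is no reading), "mtx" (3x3 intrinsics, pixels), "xyz" and "orientation" of the camera in the world. Camera axes: x right, y up, looking along -z (the intrinsics and any distortion apply to the point x, -y, -z); pixel columns grow to the right and rows downward; lengths in mm; the calibration is good to about 2 mm. A picture is of the moment at which its call begins.
- manip.sign_off(): hands the job in, once; it reports no verdict.
Trained networks look in the newest picture that a camera, given by its name, has taken for a name from the list of things; names that differ only in an ending like _2 or _b are one class to them, and where a whole thing is asked for, a point or a joint stands for the part that bears it (a point fixed in the world has none). Each returns a list of dicts, best first, with "confidence" (0 to 1); they miss things now and then, are a little off and sometimes report something else, mostly with a low value. They report only what shows in the picture. A call takes as long as a camera call. They do not tell look-alikes from the thing itself.
- manip.cut_out(target, camera): "region" (400x640 bool, what is visible of it) and "centre" ([column, row] in pixels, amid what is visible of it).
The state is a dict: "clock": time; "joints": joint angles; "qd": joint speeds; "effort": joint torques, N m; "eef_pos": TCP position; "eef_rot": TCP orientation; "wrist_force": force on the tool from outside, world axes, zero at the start; "moment": the same for the moment, N m; "finger_gap": finger opening in mm.
Only numpy, scipy, OpenCV 4.12 (cv2) and the standard library are available. Lean on these libraries where they do the work, as an engineer would, in place of code of your own. Each camera call takes 0.05 s, during which the arm holds its last target. There are 200 camera calls.

## Working session

There is one attempt and no reset: what is moved stays moved. The work goes in short steps, Python scripts to look and compute and a shell command to move; the robot and the scene stay as the last step left them, time stands still between calls to the robot, and variables do not carry over. Pictures are saved under pics/ and viewed, about 8 in all and at most 12, crops included, and the job is handed in when it is done.

```bash
mkdir -p pics
cat > h.py <<'E'
import numpy as np,cv2
from scipy.spatial.transform import Rotation as R
from cell import manip
def cloud(c):
    z=c["z_map"].astype(float);K=np.array(c["mtx"]);v,u=np.mgrid[:400,:640]
    p=np.dstack([(u-K[0,2])/K[0,0]*z,-(v-K[1,2])/K[1,1]*z,-z])
    o=np.array(c["orientation"],float)
    M=o if o.shape==(3,3) else R.from_euler('xyz',o).as_matrix()
    w=p@M.T+np.array(c["xyz"]);w[z<=0]=np.nan
    return w
E
python3 - <<'E'
from h import *
print(manip.read_state())
ims=[]
for n in("top","scene"):
    c=manip.camera(n);np.savez(n+".npz",p=c["pixels"],w=cloud(c));print(n,c["xyz"],c["orientation"],c["mtx"])
    w=cloud(c);im=c["pixels"][:,:,::-1].copy()
    for t in("holder_a","block"):
        for d in manip.cut_out(t,n):
            r=d["region"];q=w[r];print(t,d["confidence"],d["centre"],r.sum(),np.nanmedian(q,0).round(),np.nanpercentile(q[:,2],[5,95]).round(1), c["pixels"][r].mean(0).round())
    cv2.imwrite(f"pics/{n}0.png",im)
E
```

```text
{'clock': 0.0, 'joints': array([ 1.12739402e+00,  3.00458618e-01,  1.52158031e+00,  6.64983034e-06,
        1.32073933e+00, -6.66222408e-02]), 'qd': array([ 1.18004197e-05,  1.48355361e-04, -8.28687387e-04,  4.02802415e-04,
       -1.36458298e-04,  1.11673790e-03]), 'effort': array([ 2.44568961e-03, -5.31792426e+01, -3.52738631e+01,  7.09601655e-02,
        2.43238185e-02, -9.08681454e-05]), 'eef_pos': array([202.26126588, 511.17931805, 215.8935105 ]), 'eef_rot': array([-1.64285126,  1.56961071, -2.01963298]), 'wrist_force': array([ 0.75878228,  0.01575783, -0.13072203]), 'moment': array([ 0.0676641 ,  0.01099629, -0.00245548]), 'finger_gap': 94.18334301644786}
top [417.10077683 278.75659905 883.18918262] [ 0.18336949 -0.02264616 -1.57259908] [[483.95291428   0.         317.86930215]
 [  0.         483.95291428 204.4182535 ]
 [  0.           0.           1.        ]]
holder_a 0.82 [338.8, 262.1] 700 [473. 229.  49.] [45.6 83.7] [116. 115. 105.]
holder_a 0.82 [384.1, 262.8] 662 [475. 151.  38.] [33.8 72. ] [111. 111. 101.]
holder_a 0.69 [225.3, 280.7] 724 [440. 416.  29.] [18.2 63.6] [42. 59. 95.]
holder_a 0.58 [299.1, 139.8] 637 [692. 292.  30.] [18.  63.7] [110.  39.  34.]
block 0.86 [395.0, 255.8] 5779 [479. 124.  36.] [ 6.2 38.9] [137. 144. 128.]
scene [ 70.85161681 -95.06561495 614.08747181] [ 0.83320479  0.01558533 -0.96580769] [[461.53153459   0.         314.28470148]
 [  0.         461.53153459 199.66893058]
 [  0.           0.           1.        ]]
holder_a 0.85 [297.5, 242.3] 866 [467. 222.  49.] [35.5 82.9] [145. 142. 138.]
holder_a 0.81 [336.7, 171.9] 614 [689. 287.  29.] [ 5.4 62.5] [151.  51.  49.]
holder_a 0.8 [199.7, 219.5] 729 [431. 412.  29.] [14.  62.4] [ 43.  69. 126.]
holder_a 0.56 [338.9, 266.2] 799 [468. 143.  42.] [34.3 71.3] [149. 146. 141.]
block 0.91 [358.2, 284.0] 7296 [458. 109.  35.] [ 5.1 37.8] [189. 188. 178.]
```

Run:
```python
from h import *
for n in("top","scene"):
    d=np.load(n+".npz");w=d["w"]
    f=lambda m:(lambda r:print(n,m.sum(),np.round(r[0],1),np.round(r[1],1),round(r[2],1)))(cv2.minAreaRect(w[m][:,:2].astype(np.float32)))
    for c,lo,hi in(((473,229),76,88),((475,151),64,76)):
        m=(np.hypot(w[...,0]-c[0],w[...,1]-c[1])<35)&(w[...,2]>lo)&(w[...,2]<hi);f(m);print(np.nanmean(w[m],0).round(1))
    m=(w[...,2]>32)&(w[...,2]<40)&(abs(w[...,0]-475)<90)&(abs(w[...,1]-140)<190);f(m)
    for t,c in(("fr",(473,229)),): 
        m=(np.hypot(w[...,0]-c[0],w[...,1]-c[1])<150)&(w[...,2]>90);print("tall",m.sum())
p=cv2.resize(np.load("top.npz")["p"][180:330,200:520,::-1],None,fx=2.5,fy=2.5,interpolation=cv2.INTER_CUBIC)
cv2.imwrite("pics/t1.png",p)
s=R.from_euler('xyz',manip.read_state()['eef_rot']).as_matrix();print(s.round(3))
```

```text
top 211 [474.8 227.7] [23.8 24.2] 49.8
[474.6 227.7  82.4]
top 198 [477.4 147.9] [22.3 23.9] 0.7
[477.4 148.3  70.7]
top 5177 [488.8 174.6] [108.5 310.1] 1.8
tall 0
scene 199 [474.2 228. ] [25.8 24.1] 48.8
[472.7 226.9  81.7]
scene 229 [476.9 148.5] [26.6 24.8] 1.5
[475.3 147.2  69.8]
scene 4868 [487.6 175.8] [110.5 310. ] 2.3
tall 0
[[-0.     0.368  0.93 ]
 [-0.     0.93  -0.368]
 [-1.    -0.     0.   ]]
```

View pics/t1.png

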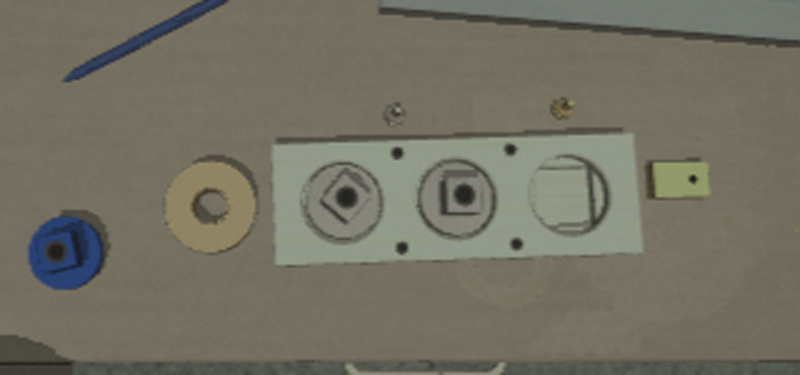

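View pics/scene0.png

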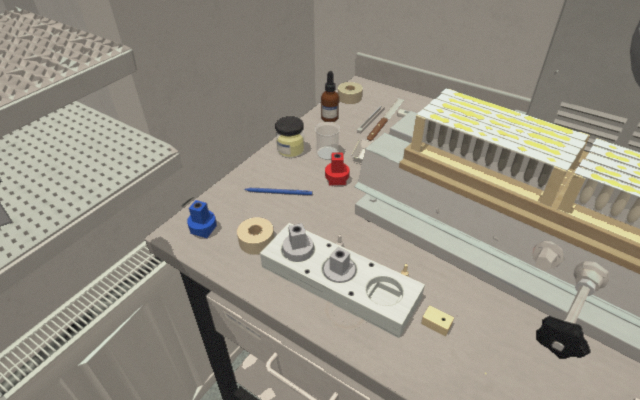

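The proud holder_a is the left-hand one in this crop, at (345,197), and its head is turned about 45°. holder_b is at (465,195) and the right bay (575,195) is empty. In the world frame, holder_a is at about (474.5, 228) with its head top at z = 82. The head is at 49.5° and the block at about 2°. I'll grip with the jaws at 49.5° and turn about 47° clockwise, so the fingers end along ±x, clear of holder_b.

```bash
python3 -m handwheel '[[[6,-16.3,35.7],0],[[6,-16.3,35.7],0],[[6,-16.3,35.7],0],[[6,-16.3,35.7],0],[[6,-16.3,35.7],0],[[6,-16.3,35.7],0],[[6,-16.3,35.7],0],[[6,-16.3,35.7],0],[[6,-16.3,35.7],0],[[6,-16.3,35.7],0]]' 80 20
python3 -m handwheel '[[[0,0,0],0.11],[[0,0,0],0.11],[[0,0,0],0.11],[[0,0,0],0],[[0,0,0],0],[[0,0,0],0],[[0,0,0],0],[[0,0,0],0],[[0,0,0],0],[[0,0,0],0]]'
cat > look.py <<'E'
from h import *
import sys
s=manip.read_state();M=R.from_euler('xyz',s['eef_rot']).as_matrix()
print(s['clock'],s['eef_pos'].round(1),'jaw',np.degrees(np.arctan2(M[1,1],M[0,1])).round(1),'tilt',M[:,0].round(3),'F',s['wrist_force'].round(1),s['moment'].round(2),'gap',s['finger_gap'])
for n in sys.argv[2:]:
    c=manip.camera(n);w=cloud(c);cv2.imwrite(f"pics/{sys.argv[1]}_{n}.png",c["pixels"][:,:,::-1])
    ws=w[np.hypot(w[...,0]-474.5,w[...,1]-228)<26];ws=ws[(ws[:,2]>62)&(ws[:,2]<90)]
    if len(ws)>20:
        zt=np.percentile(ws[:,2],80);t=ws[ws[:,2]>zt-4];r=cv2.minAreaRect(t[:,:2].astype(np.float32))
        c0=np.array([*r[0],zt]);print(n,len(t),np.round(r[0],1),np.round(r[1],1),round(r[2],1),'ztop',zt.round(1),'delta tool yz',((c0-s['eef_pos'])@M).round(1))
E
python3 look.py a wrist top
```

```text
clock: 1.55
eef_pos: [475.2, 227.4, 156.3]
eef_rot: [0.747, 1.571, 0.37]
wrist_force: [0.3, 0.0, 0.7]
finger_gap: 64.3
clock: 2.8
eef_pos: [474.3, 228.5, 156.4]
eef_rot: [-2.329, 1.571, -3.036]
wrist_force: [0.1, -0.7, -0.4]
finger_gap: 64.6
2.8 [474.3 228.5 156.4] jaw 49.5 tilt [-0. -0. -1.] F [ 0.1 -0.7 -0.4] [0.01 0.11 0.05] gap 64.63285894168611
wrist 898 [475.7 228.5] [23.9 24.5] 50.0 ztop 81.5 delta tool yz [75.   0.9  0.9]
```

```bash
python3 -m handwheel '[[[15,0.5,0.5],0],[[15,0,0],0],[[15,0,0],0],[[15,0,0],0],[[15,0,0],0],[[10,0,0],0],[[6,0,0],0],[[0,0,0],0],[[0,0,0],0],[[0,0,0],0]]'
python3 -m handwheel '[[[0,0,0],0],[[0,0,0],0],[[0,0,0],0],[[0,0,0],0],[[0,0,0],0],[[0,0,0],0],[[0,0,0],0],[[0,0,0],0],[[0,0,0],0],[[0,0,0],0]]' 255 40
python3 look.py b wrist
```

```text
clock: 4.15
eef_pos: [475.3, 228.6, 65.9]
eef_rot: [1.098, 1.57, 0.391]
wrist_force: [-0.6, 0.1, -0.0]
finger_gap: 64.7
clock: 5.4
eef_pos: [475.1, 228.6, 65.4]
eef_rot: [1.984, 1.571, 1.277]
wrist_force: [1.0, 0.8, -0.6]
finger_gap: 23.7
5.4 [475.1 228.6  65.4] jaw 49.5 tilt [ 0.  0. -1.] F [ 1.   0.8 -0.6] [ 0.09 -0.09 -0.01] gap 23.686083235921874
wrist 2552 [474.7 227.9] [47.8 24.3] 49.4 ztop 81.6 delta tool yz [-16.2  -0.7   0.1]
```

```bash
python3 -m handwheel '[[[0.5,0,0],0],[[0.5,0,0],0],[[0,0,0],0.08],[[0,0,0],0.08],[[0,0,0],0.08],[[0,0,0],0.08],[[0,0,0],0.08],[[0,0,0],0.08],[[0,0,0],0],[[0,0,0],0]]'
python3 look.py c
```

```text
clock: 6.7
eef_pos: [475.6, 228.7, 65.2]
eef_rot: [1.521, 1.569, 0.334]
wrist_force: [0.3, -0.2, 6.7]
finger_gap: 23.8
6.7 [475.6 228.7  65.2] jaw 22.0 tilt [ 0.002  0.001 -1.   ] F [ 0.3 -0.2  6.7] [-0.14 -0.02 -0.07] gap 23.793798615620346
```

```bash
python3 -m handwheel '[[[0.5,0,0],0.07],[[0.5,0,0],0.07],[[0,0,0],0.07],[[0,0,0],0.07],[[0,0,0],0.07],[[0.5,0,0],0],[[0.5,0,0],0],[[0.5,0,0],0],[[0.5,0,0],0],[[0,0,0],0]]'
python3 look.py d
```

```text
clock: 7.95
eef_pos: [475.0, 228.5, 61.4]
eef_rot: [-1.318, 1.571, -2.854]
wrist_force: [0.0, -0.6, -2.2]
finger_gap: 23.9
7.95 [475.  228.5  61.4] jaw 2.0 tilt [-0. -0. -1.] F [ 0.  -0.6 -2.2] [-0.03  0.01  0.03] gap 23.917470977055558
```

```bash
python3 -m handwheel '[[[1.5,0,0],0],[[1.5,0,0],0],[[1.5,0,0],0],[[1.5,0,0],0],[[1.5,0,0],0],[[0.7,0,0],0],[[0.7,0,0],0],[[0,0,0],0],[[0,0,0],0],[[0,0,0],0]]'
python3 look.py e wrist
```

```text
clock: 9.2
eef_pos: [475.1, 228.5, 53.4]
eef_rot: [1.787, 1.571, 0.25]
wrist_force: [-4.8, -1.6, 10.5]
finger_gap: 24.0
9.2 [475.1 228.5  53.4] jaw 1.9 tilt [ 0.  0. -1.] F [-4.8 -1.6 10.5] [-0.56  1.33 -0.01] gap 23.985088347829567
wrist 922 [474.4 229.7] [48.1 18.4] 1.9 ztop 79.0 delta tool yz [-25.6  -0.7  -1.2]
```

```bash
python3 -m handwheel '[[[0.5,0,0],0],[[0,0,0],0],[[0,0,0],0],[[0,0,0],0],[[0,0,0],0],[[0,0,0],0],[[0,0,0],0],[[0,0,0],0],[[0,0,0],0],[[0,0,0],0]]' 
python3 -m handwheel '[[[0,0,0],0],[[0,0,0],0],[[0,0,0],0],[[0,0,0],0],[[0,0,0],0],[[0,0,0],0],[[-1,0,0],0],[[-4,0,0],0],[[-10,0,0],0],[[-15,0,0],0]]' 110
python3 -m handwheel '[[[-15,0,0],0],[[-15,0,0],0],[[-15,0,0],0],[[-15,0,0],0],[[-15,0,0],0],[[0,0,0],0],[[0,0,0],0],[[0,0,0],0],[[0,0,0],0],[[0,0,0],0]]'
python3 look.py f wrist scene
```

```text
clock: 10.5
eef_pos: [475.1, 228.6, 53.4]
eef_rot: [1.971, 1.571, 0.434]
wrist_force: [-8.0, -3.5, 15.7]
finger_gap: 23.6
clock: 11.75
eef_pos: [475.0, 228.5, 83.0]
eef_rot: [-1.272, 1.571, -2.809]
wrist_force: [-0.2, 0.2, 0.1]
finger_gap: 53.5
clock: 13.0
eef_pos: [475.0, 228.5, 156.9]
eef_rot: [-1.218, 1.57, -2.754]
wrist_force: [0.9, 0.2, -0.5]
finger_gap: 53.4
13.0 [475.  228.5 156.9] jaw 1.9 tilt [-0. -0. -1.] F [ 0.9  0.2 -0.5] [-0.09  0.08  0.01] gap 53.407236518653406
wrist 805 [474.7 227.8] [23.4 23.9] 1.5 ztop 69.6 delta tool yz [87.3 -0.3  0.8]
scene 179 [473.  227.1] [25.3 24.1] 4.9 ztop 71.0 delta tool yz [85.8 -2.   1.3]
```

View pics/f_wrist.png

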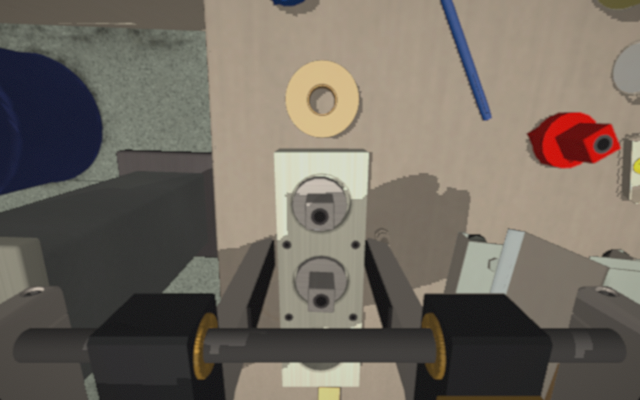

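The wrist picture shows both holders sitting flush and square, holder_a at (320,205) and holder_b at (322,283). holder_a's top is at about 70 mm, where home should put it, and its head is at 1.5°. The gripper is clear.

```bash
python3 -c "
from cell import manip
print(manip.sign_off())"
```

```text
the job is handed in; nothing more can be done
None
```

holder_a is home in its own bay, and I've handed the job in. I gripped its head, pressed lightly, turned it about 47° clockwise until it dropped into the seat, then let go and backed off. That took about 13 s of the 32 s allowed.

- **Height:** its top fell from about 82 mm to about 70 mm, a 12 mm drop that puts it at home height.
- **Angle:** the wrist camera shows the head at 1.5°, against a block angle of about 2°. The scene camera reads about 5° and 71 mm, but it is coarser, and both readings are within the limits.
- **Position:** it is within about 1 mm of where it started, and the arm is clear of everything.
- **Forces:** the highest wrist force read at the end of any move was about 16 N.
- **holder_b:** the fingers stayed clear of it, and in the last picture it still sits square and flush. I did not measure its position again afterwards.

The top camera could not see holder_a with the arm over it, so it was no help after the first look.

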